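Stack the carrying tray on its matching socket tray

ROBOT

A 6-joint arm with a two-finger parallel gripper is mounted at the origin on a cart in front of the work surface, level with it; the furniture and walls round the work are solid. World frame = base frame: x ahead of the robot, y to its left, z up, the work surface at z = 0. Lengths are in m, angles in rad, forces in N, time in s.
With the tool pointing down it reaches from about 0.3 to 0.825 m from the base axis. Payload 5.4 kg.
Tool frame: the origin (TCP) lies at the very end of the fingers, on their centre line; the grasp point (between the pads) lies 19 mm behind it; z points along the fingers, y is the line along which they close (so a half turn about z gives the same grasp; the last joint's range is limited). The gripper opens to 92 mm and grips with 3 to 60 N. Pads are 20 mm wide; open, the fingers measure 128 mm over their backs; the gripper's body (75 mm by 189 mm) begins 69 mm behind the grasp point.
Start: joints at [0.955, 0.158, 1.597, -0, 1.386, -0.21], TCP at [0.227, 0.528, 0.215] pointing down, gripper open.
Joint ranges: [-2.91, 2.91], [-0.94, 2.29], [0.18, 2.7], [-1.29, 4.43], [0.17, 2.64], [-3, 3]. Speed limits (rad/s): [2.57, 2.57, 3.14, 3.14, 3.14, 3.14].

INTERFACE

Orientations are given as a rotation vector (axis times angle).
In Python, from cell import * gives the robot as it stands.
- The arm moves only by the tool apply_moves, never from a script. Its argument "increments" is a list of rows, each a list of 5 numbers: the shift along the world's x, y, z in cm, then the turn about the world's z in rad, then the closure in counts, from 0 (fully open) to 255 (shut). A call has 1 to 12 rows; each row is the pose to reach, as a shift and turn from the pose commanded when the call began; what a row does not reach only later rows make up. A row lasts 1/8 s, in which the tool goes at most 62.5 mm and 10.7 degrees, less where a joint would pass 70% of its speed; a pose out of reach is approached as far as the arm can. A call with a gripper value outside its range is refused whole. The fingers move at their own pace and stop on an object; the grip force is fixed at half the most. Time passes only in rows, so rows that repeat a pose let the fingers close. It gives the time, the measured TCP pose, the force, the opening and the grip force at its end, in the units of the state.
- read_state(): the state, without advancing time (a new reading comes with each control period).
- read_camera(name): name is "scene" or "top" or "wrist"; returns the picture (480x640x3 uint8, red, green, blue); there is no depth.
- camera_info(name): a dict with "fx", "fy", "cx", "cy" (pixels), "world_to_cam" (4x4, takes a point from world to camera coordinates); the wrist camera has in their place "tool_from_camera" (4x4, takes a point from camera to tool coordinates, whose origin is the TCP and whose axes are the flange's). Camera axes: x right, y down, z forward; pixel columns grow to the right and rows downward; lengths in m; the calibration is good to about 2 mm. A picture is of the moment at which its call begins: read the wrist's pose just before it. camera_info takes no time and is no camera call.
- hand_in(): hands the job in; it is judged then, once.
The state is a dict: "time": time; "joint_positions": joint angles; "qvel": joint speeds; "joint_torque": joint torques, N m; "ee_pos": TCP position; "eef_rot": TCP orientation; "contact_force": force on the tool from outside, world axes, zero at the start; "ft_torque": the same for the moment, N m; "opening": opening from 0.0 (shut) to 1.0 (fully open); "gripper_force": force on a finger pad.
Only numpy, scipy, OpenCV 4.12 (cv2) and the standard library are available. Lean on these libraries where they do the work, as an engineer would, in place of code of your own. Each camera call takes 0.05 s, during which the arm holds its last target. There are 200 camera calls.

TASK

Pick up the plywood tray with the raised centre grip and stack it on the lower tray of the same length, so that its four corner pins drop fully into the four corner sockets and it sits level. Lower it in rather than dropping it, let go, and leave both lower trays standing where they are.

Things in the scene. Friction and masses are not known exactly. Their poses are not given: they have to be found in the camera images.
- tray_center (a point): Centre of the loose plywood tray to stack, 162 (y) x 112 (x) x 104 mm high, 0.4 kg; z up. 52 mm above its pin feet. Underside 26 mm below this point; four tapered steel pins at x +-40, y +-65 mm, 10 mm thick, reach 26 mm below that. Outer walls end 2 mm above this point. Centre grip: 14 mm thick (x), 86 long (y), top 52 mm above this point, free from 2 mm up. Half a turn about z is the same.
- base_long: The longer lower tray, no grip: board 162 (y) x 112 (x) mm, 1.5 kg, a nut in it. Origin: centre of underside; z up. Flared steel sockets at x +-40, y +-65 mm: rims 42 mm above origin, mouth 38 mm wide, narrowing over 20 mm to a 15 mm bore, 30 mm deep in all. Seated, the loose tray's underside rests on the rims, tray_center 68 mm above this origin, y axes parallel.
- base_short: The other lower tray without a grip, too short to match: same make, height and width, board 122 (y) x 112 (x) mm, sockets at x +-40, y +-45 mm. Origin: centre of underside; z up. 1.2 kg, a nut in it. To be left alone.

How it is judged:
By the outcome, as a careful person would: the job done as asked, in the order asked, and still so for the second after the job is handed in, with the robot touching nothing.
It also fails if it takes over 38 s, if anything falls off the work surface, if the arm or the gripper's body presses on something with over 40 N, if the wrist force passes 120 N, or if a joint passes its speed limit or range.

## Working session

There is one attempt and no reset: what is moved stays moved. The work goes in short steps, Python scripts to look and compute and a tool call to move; the robot and the scene stay as the last step left them, time stands still between calls to the robot, and variables do not carry over. Pictures are saved under pics/ and viewed, at most 10 in all, crops included, and the job is handed in when it is done.

Besides the shell and the picture viewer there is one more tool, called after "Emit:" by a JSON object that holds its "name" and its "arguments". apply_moves: Moves the arm, as the interface text tells. Its arguments: {"type":"object","properties":{"increments":{"type":"array","items":{"type":"array","items":{"type":"number"}}}},"required":["increments"]}

```bash
mkdir -p pics
python3 - <<'E'
from cell import *
import cv2
for n in("top","scene"):
    im=read_camera(n); cv2.imwrite(f"pics/{n}1.png",im[...,::-1]); c=camera_info(n); print(n,c)
s=read_state();print(s)
print(camera_info("wrist"))
E
```

```text
top {'fx': 455.77313208297727, 'fy': 455.77313208297727, 'cx': 317.6894369536253, 'cy': 240.65082433783812, 'world_to_cam': array([[-0.01093296, -0.99993277,  0.00386393,  0.05532749],
       [-0.98143491,  0.00999058, -0.19153514,  0.556961  ],
       [ 0.19148366, -0.00588624, -0.98147815,  1.02934888],
       [ 0.        ,  0.        ,  0.        ,  1.        ]])}
scene {'fx': 512.7192068691327, 'fy': 512.7192068691327, 'cx': 325.71317084287847, 'cy': 235.96471020179706, 'world_to_cam': array([[ 0.94177551, -0.3361159 ,  0.00921903, -0.51281753],
       [-0.2702269 , -0.77290528, -0.57410352,  0.22804118],
       [ 0.20009075,  0.5381854 , -0.81873082,  0.99970508],
       [ 0.        ,  0.        ,  0.        ,  1.        ]])}
{'time': 0.1, 'joint_positions': array([ 9.54935715e-01,  1.59011547e-01,  1.59810394e+00, -5.67423411e-07,
        1.38620080e+00, -2.10091401e-01]), 'qvel': array([-1.63580770e-03, -3.03712134e-04, -4.13876416e-03, -7.97026185e-05,
       -1.45563867e-03, -5.52081151e-04]), 'joint_torque': array([-5.75804333e-04, -3.86500525e+01, -3.22960317e+01,  7.02976109e-02,
        3.38857260e-02, -1.12505955e-05]), 'ee_pos': array([0.22664632, 0.52782823, 0.21370423]), 'eef_rot': array([-6.32877473e-01, -3.07647876e+00,  2.47967822e-03]), 'contact_force': array([-0.31435303, -0.71756092, -0.42602184]), 'ft_torque': array([ 0.06384965, -0.04881848,  0.05365744]), 'gripper_force': 0.0, 'opening': 0.9998548568657183}
{'fx': 411.6599453117934, 'fy': 411.6599453117934, 'cx': 310.1481164185973, 'cy': 236.4381336365981, 'tool_from_camera': array([[ 8.21542112e-04, -9.55988597e-01, -2.93402671e-01,
         8.30620897e-02],
       [ 9.99999650e-01,  8.32722731e-04,  8.68035342e-05,
        -2.03404415e-05],
       [ 1.61339884e-04, -2.93402639e-01,  9.55988946e-01,
        -1.70601698e-01],
       [ 0.00000000e+00,  0.00000000e+00,  0.00000000e+00,
         1.00000000e+00]])}
```

View pics/top1.png

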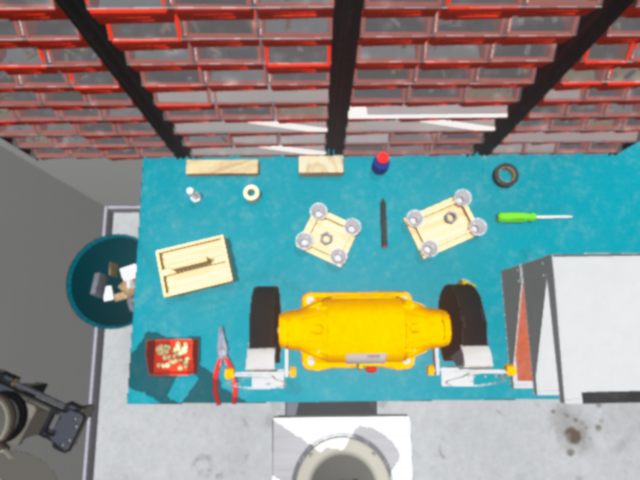

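View pics/scene1.png

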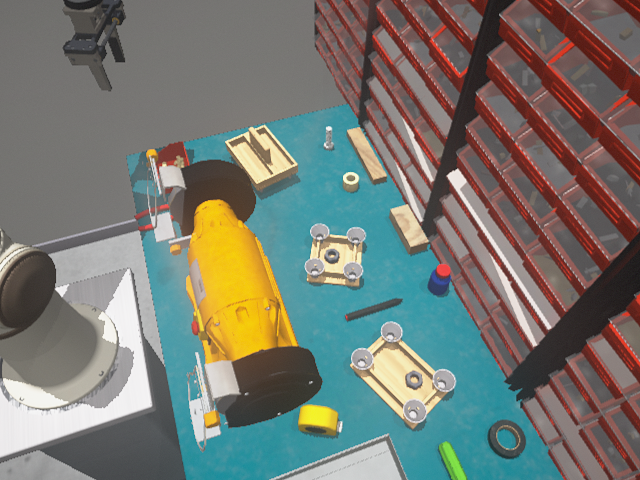

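Top view: the loose tray with its grip is near (195,265), base_short near (328,236), base_long near (445,223), and a yellow axle sits between the robot and the bases. Next I'll turn these pixels into positions.

```bash
cat > h.py <<'E'
from cell import *
import cv2, numpy as np
from scipy.spatial.transform import Rotation as R
def cam(n,s=None):
    c=camera_info(n); K=np.array([[c['fx'],0,c['cx']],[0,c['fy'],c['cy']],[0,0,1]])
    if n=="wrist":
        T=np.eye(4);T[:3,:3]=R.from_rotvec(s['eef_rot']).as_matrix();T[:3,3]=s['ee_pos'];W=T@c['tool_from_camera']
    else: W=np.linalg.inv(c['world_to_cam'])
    return K,W
def ray(KW,px,z):
    K,W=KW; px=np.atleast_2d(px).astype(float)
    d=(W[:3,:3]@np.linalg.inv(K)@np.c_[px,np.ones(len(px))].T).T
    return W[:3,3]+d*((z-W[2,3])/d[:,2])[:,None]
def proj(KW,P):
    K,W=KW; p=np.linalg.inv(W)@np.append(P,1); q=K@p[:3]; return q[:2]/q[2]
E
python3 - <<'E'
from h import *
im=cv2.imread("pics/top1.png"); hsv=cv2.cvtColor(im,cv2.COLOR_BGR2HSV); KW=cam("top")
wood=((hsv[...,0]>8)&(hsv[...,0]<32)&(hsv[...,1]>40)&(hsv[...,2]>90)).astype('uint8')
grey=((hsv[...,1]<70)&(hsv[...,2]>90)).astype('uint8')
def reg(m,a): 
    o=np.zeros_like(m);o[a[1]:a[3],a[0]:a[2]]=m[a[1]:a[3],a[0]:a[2]];return o
c=max(cv2.findContours(reg(wood,(140,225,245,305)),0,2)[0],key=cv2.contourArea)
r=cv2.minAreaRect(c); b=cv2.boxPoints(r); print("tray",r); P=ray(KW,b,.054); print(P.round(3),P.mean(0).round(3),np.linalg.norm(np.diff(P,axis=0),axis=1))
for a in((285,195,370,275),(395,180,495,265)):
    n,_,st,ce=cv2.connectedComponentsWithStats(reg(grey,a))
    for k in range(1,n):
        if st[k,4]>40: print(st[k],ce[k].round(1),ray(KW,ce[k],.042)[0].round(3))
big=cv2.resize(im[170:310,140:500],None,fx=2.2,fy=2.2,interpolation=cv2.INTER_CUBIC);cv2.imwrite("pics/top1c.png",big)
E
```

```text
tray ((194.03164672851562, 266.06805419921875), (47.67955780029297, 72.00525665283203), 76.37300109863281)
[[0.536 0.438 0.054]
 [0.575 0.274 0.054]
 [0.464 0.244 0.054]
 [0.426 0.405 0.054]] [0.5   0.34  0.054] [0.16857996 0.11461404 0.1653586 ]
[ 296  203   65   65 2364] [328.  235.3] [0.573 0.024 0.042]
[ 403  189   84   71 2890] [443.8 225. ] [ 0.595 -0.256  0.042]
```

Emit:
{"name": "apply_moves", "arguments": {"increments": [[3,-2,0,-0.1,0],[8,-5.5,0,-0.27,80],[13,-9,-0.5,-0.45,80],[18,-12.4,-1,-0.62,80],[23,-15.8,-1.3,-0.79,80],[26.3,-18.1,-1.5,-0.9,80],[27.3,-18.8,-1.5,-0.934,80],[27.3,-18.8,-1.5,-0.934,80],[27.3,-18.8,-1.5,-0.934,80]]}}

```text
time: 1.23
ee_pos: [0.4988, 0.3413, 0.1996]
eef_rot: [-1.947, -2.465, 0.0]
contact_force: [-0.8, 0.2, -0.2]
opening: 0.682
gripper_force: 0.0
```

Run:
```python
from h import *
s=read_state(); im=read_camera("wrist"); cv2.imwrite("pics/w1.png",im[...,::-1]); np.save("w1.npy",np.r_[s['ee_pos'],s['eef_rot']])
print(s['time'],s['ee_pos'],s['eef_rot'],s['qvel'].round(3),s['opening'],s['joint_positions'])
KW=cam("wrist",s); print(proj(KW,[.5,.34,.054]),proj(KW,[*s['ee_pos']]))
```

```text
1.225 [0.49878119 0.34134316 0.19960663] [-1.94710945e+00 -2.46463248e+00  2.13938182e-04] [ 0.006 -0.003  0.    -0.002 -0.003  0.003] 0.6822280085731753 [4.00180035e-01 2.44656192e-01 1.52740849e+00 4.96408367e-04
 1.36995039e+00 1.66536583e-01]
[311.08336352 221.6270959 ] [309.50652468 301.03807253]
```

View pics/w1.png

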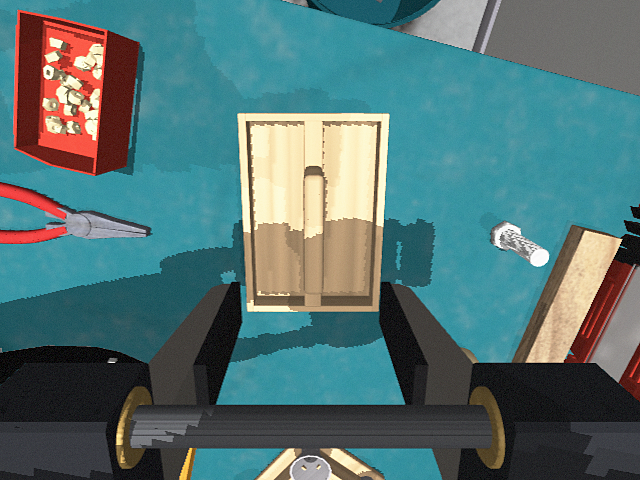

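The wrist view shows the tray rim corners at about (238,114), (389,114), (380,312) and (244,312), with the grip at u≈314. The yaw looks nearly aligned.

Run:
```python
from h import *
v=np.load("w1.npy"); s=dict(ee_pos=v[:3],eef_rot=v[3:]); KW=cam("wrist",s)
P=ray(KW,[(238,114),(389,114),(380,312),(244,312)],.054); c=P.mean(0); print(P.round(4),c.round(4),[np.linalg.norm(P[i]-P[(i+1)%4]).round(4) for i in range(4)])
d=(P[0]+P[1]-P[2]-P[3])[:2]; th=np.arctan2(-d[0],d[1]); print("yaw",th)
t=R.from_rotvec(s['eef_rot']).as_matrix(); print("tool x angle-90",np.arctan2(t[1,0],t[0,0])-np.pi/2, "center in tool",t.T@(c-s['ee_pos']), (c-s['ee_pos'])*100)
print("grip top mid", ray(KW,[(314,170),(314,236)],.104).round(4))
K=cam("top"); Q=ray(K,[(414,219),(462,199),(478,227),(428,249)],.042); print(Q.round(3),Q.mean(0))
```

```text
[[0.4286 0.4072 0.054 ]
 [0.5367 0.4331 0.054 ]
 [0.5756 0.2762 0.054 ]
 [0.463  0.2493 0.054 ]] [0.501  0.3415 0.054 ] [np.float64(0.1112), np.float64(0.1616), np.float64(0.1158), np.float64(0.1617)]
yaw 0.22884489674708688
tool x angle-90 0.23354421529019875 center in tool [-0.00045929  0.0022142   0.14560537] [ 2.17614163e-01  1.06870184e-02 -1.45606629e+01]
grip top mid [[0.4906 0.3869 0.104 ]
 [0.5011 0.3437 0.104 ]]
[[ 0.611 -0.185  0.042]
 [ 0.66  -0.305  0.042]
 [ 0.59  -0.339  0.042]
 [ 0.537 -0.215  0.042]] [ 0.5993344  -0.26095908  0.042     ]
```

Emit:
{"name": "apply_moves", "arguments": {"increments": [[0.2,0,-2,0,80],[0.2,0,-6,-0.005,80],[0.2,0,-10,-0.005,80],[0.2,0,-12.7,-0.005,80],[0.2,0,-13.7,-0.005,80],[0.2,0,-13.7,-0.005,80],[0.2,0,-13.7,-0.005,255],[0.2,0,-13.7,-0.005,255],[0.2,0,-13.7,-0.005,255],[0.2,0,-13.7,-0.005,255],[0.2,0,-13.7,-0.005,255],[0.2,0,-13.7,-0.005,255]]}}

```text
time: 2.78
ee_pos: [0.5016, 0.3402, 0.0625]
eef_rot: [-1.957, -2.457, 0.001]
contact_force: [-1.3, -1.0, 1.0]
opening: 0.151
gripper_force: 30.0
```

Emit:
{"name": "apply_moves", "arguments": {"increments": [[0,0,1,0,255],[0,0,4,0,255],[0,0,9,0,255],[0.5,-1.5,14,0.17,255],[1,-5,19,0.34,255],[2,-9.5,23,0.52,255],[3,-14.5,26,0.7,255],[4,-19.5,28,0.88,255],[5,-24.5,28.7,1.06,255],[5,-29.5,28.7,1.22,255],[5,-32.8,28.7,1.31,255],[5,-34,28.7,1.34,255]]}}

```text
time: 4.28
ee_pos: [0.5515, -0.0018, 0.3491]
eef_rot: [-0.009, -3.14, 0.0]
contact_force: [0.1, 0.3, -3.6]
opening: 0.151
gripper_force: 30.0
```

Emit:
{"name": "apply_moves", "arguments": {"increments": [[0,0,0,0,255],[0,0,0,0,255]]}}

```text
time: 4.53
ee_pos: [0.5518, 0.001, 0.3494]
eef_rot: [-0.007, -3.141, -0.001]
contact_force: [-0.0, 0.2, -4.9]
opening: 0.148
gripper_force: 30.0
```

Run:
```python
from h import *
s=read_state(); im=read_camera("wrist"); cv2.imwrite("pics/w2.png",im[...,::-1]); np.save("w2.npy",np.r_[s['ee_pos'],s['eef_rot']])
print(s['time'],s['ee_pos'],s['eef_rot'],s['qvel'].round(3),s['opening'],s['joint_positions'])
KW=cam("wrist",s); print(proj(KW,[.599,-.26,.042]))
```

```text
4.525 [0.55178889 0.00097319 0.3494055 ] [-7.43227840e-03 -3.14109809e+00 -7.91308909e-04] [ 0.009  0.001 -0.004 -0.    -0.001 -0.004] 0.14786189258971627 [-2.17508928e-01  4.56594162e-02  1.45613275e+00  3.89484394e-04
  1.64038252e+00 -1.78354602e+00]
[ 93.35837241 224.39623886]
```

View pics/w2.png

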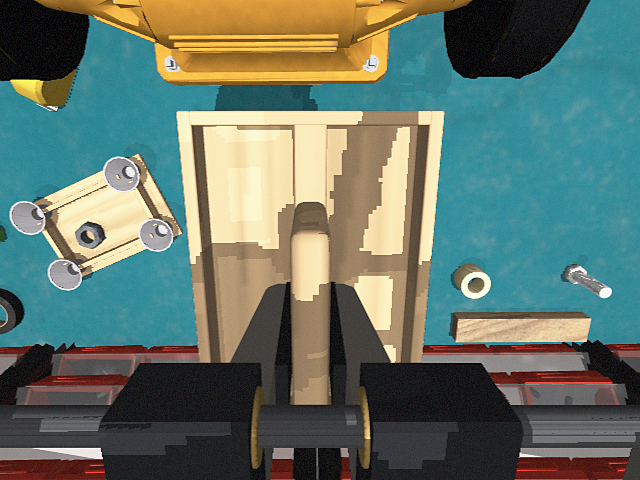

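The base's socket rims appear at about (28,217), (122,174), (157,235) and (65,275). The held tray's far rim corners are at (177,111) and (444,111). I'll refine these by ellipse fits.

Run:
```python
from h import *
v=np.load("w2.npy"); s=dict(ee_pos=v[:3],eef_rot=v[3:]); KW=cam("wrist",s)
im=cv2.imread("pics/w2.png"); hsv=cv2.cvtColor(im,cv2.COLOR_BGR2HSV)
g=((hsv[...,1]<45)&(hsv[...,2]>70)).astype('uint8')
E=[]
for x,y in[(28,217),(122,174),(157,235),(65,275)]:
    m=np.zeros_like(g); cv2.circle(m,(x,y),24,1,-1); m&=g
    m=cv2.morphologyEx(m,cv2.MORPH_OPEN,np.ones((3,3)))
    c=max(cv2.findContours(m,0,1)[0],key=cv2.contourArea); e=cv2.fitEllipse(cv2.convexHull(c)); (cx,cy),rr=cv2.minEnclosingCircle(c); print(np.round(e[0],1),np.round(e[1],1),cx,cy,rr); E.append(e[0])
P=ray(KW,E,.042); c=P.mean(0); print(P.round(4),c.round(4),[np.linalg.norm(P[i]-P[(i+1)%4]).round(4) for i in range(4)],[np.linalg.norm(P[0]-P[2]),np.linalg.norm(P[1]-P[3])])
d1=(P[0]-P[1]+P[3]-P[2])[:2]; th=np.arctan2(-d1[0],d1[1]); d2=(P[3]-P[0]+P[2]-P[1])[:2]
print("long angle",np.arctan2(d1[1],d1[0]),"short angle",np.arctan2(d2[1],d2[0]))
t=R.from_rotvec(s['eef_rot']).as_matrix(); zr=s['ee_pos'][2]-.0625+.054
Q=ray(KW,[(177,111),(444,111)],zr); q=(t.T@(Q-s['ee_pos']).T).T; print("rim corners tool",q.round(4)); print("tool x ang",np.arctan2(t[1,0],t[0,0]))
```

```text
[ 27.2 217.4] [31.2 38.4] 27.0 217.5 19.137758255004883
[120.9 174.2] [34.3 38.6] 121.0 174.0 19.416587829589844
[155.3 234.5] [32.2 36.1] 155.16506958007812 234.29904174804688 18.119638442993164
[ 65.8 272.8] [33.5 36.2] 66.12894439697266 271.5394592285156 18.698875427246094
[[ 0.59   -0.3379  0.042 ]
 [ 0.5388 -0.2185  0.042 ]
 [ 0.612  -0.187   0.042 ]
 [ 0.6614 -0.3042  0.042 ]] [ 0.6005 -0.2619  0.042 ] [np.float64(0.1299), np.float64(0.0797), np.float64(0.1273), np.float64(0.0789)] [np.float64(0.1524862719850723), np.float64(0.14959405386014832)]
long angle -1.1686012912038217 short angle 0.4236244030721995
rim corners tool [[ 0.0827 -0.0556  0.0085]
 [ 0.0828  0.0556  0.0086]]
tool x ang 3.13686050443856
```

Emit:
{"name": "apply_moves", "arguments": {"increments": [[0.5,-2,0,-0.1,255],[1.2,-6,0,-0.27,255],[2,-10.5,-1,-0.44,255],[2.8,-15,-2,-0.61,255],[3.6,-19.5,-4,-0.78,255],[4.4,-23.5,-7,-0.95,255],[4.9,-25.8,-10.5,-1.09,255],[4.9,-26.4,-14.5,-1.159,255],[4.9,-26.4,-18,-1.159,255],[4.9,-26.4,-20.3,-1.159,255],[4.9,-26.4,-20.9,-1.159,255],[4.9,-26.4,-20.9,-1.159,255]]}}

```text
time: 6.08
ee_pos: [0.6014, -0.2633, 0.141]
eef_rot: [1.726, 2.625, 0.0]
contact_force: [-0.4, -0.4, -4.5]
opening: 0.153
gripper_force: 30.0
```

Run:
```python
from h import *
s=read_state(); a=read_camera("wrist")[...,::-1]; b=read_camera("scene")[...,::-1]; np.save("w3.npy",np.r_[s['ee_pos'],s['eef_rot']])
cv2.imwrite("pics/w3.png",a); cv2.imwrite("pics/s3.png",b)
print(s['time'],s['ee_pos'],s['qvel'].round(3),s['contact_force'])
t=R.from_rotvec(s['eef_rot']).as_matrix(); print(np.arctan2(t[1,0],t[0,0]), "want 1.978; dxy cm",(np.array([.6012,-.2635])-s['ee_pos'][:2])*100)
b2=cv2.resize(b[270:470,300:500],None,fx=3,fy=3,interpolation=cv2.INTER_CUBIC); a2=cv2.resize(a,None,fx=.9375,fy=.9375)[:, :]
cv2.imwrite("pics/s3c.png",b2)
```

```text
6.075 [ 0.60140829 -0.26332582  0.14098622] [-0.006 -0.019 -0.022  0.     0.001 -0.001] [-0.40935065 -0.39651254 -4.50131277]
1.9784297282749508 want 1.978; dxy cm [-0.02082871 -0.01741815]
```

View pics/s3c.png

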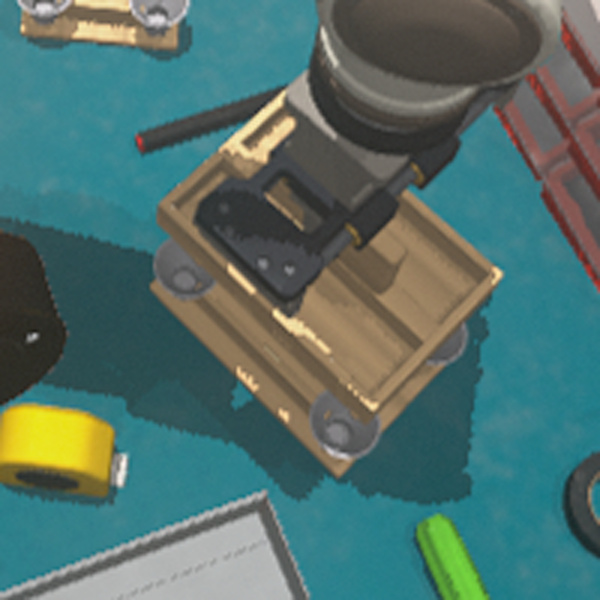

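View pics/w3.png

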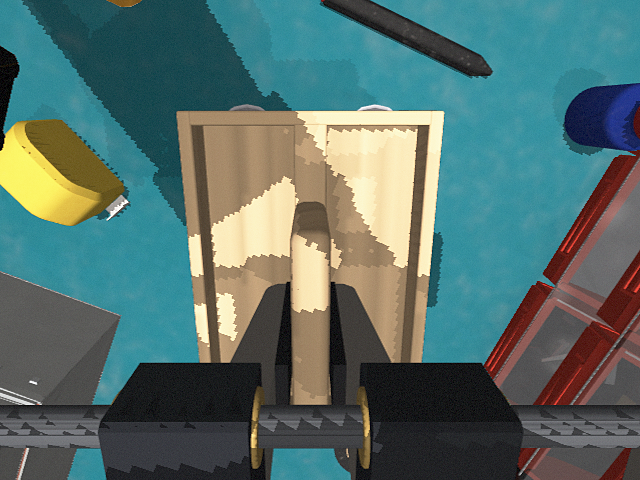

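Scene crop: the tray hovers above the base, aligned in yaw. Wrist view: two rim edges peek out beyond the tray end near (246,105) and (375,105), symmetric about the tray's centre at u=310. A numeric check on the fore-aft position follows.

Run:
```python
from h import *
v=np.load("w3.npy"); s=dict(ee_pos=v[:3],eef_rot=v[3:]); K,W=KW=cam("wrist",s); t=R.from_rotvec(v[3:]).as_matrix()
im=cv2.imread("pics/w3.png"); hsv=cv2.cvtColor(im,cv2.COLOR_BGR2HSV)
m=((hsv[...,1]<70)&(hsv[...,2]>90)).astype('uint8'); 
for x0,x1 in((215,280),(345,405)):
    ys,xs=np.nonzero(m[95:112,x0:x1]); xs=xs+x0; ys=ys+95
    top=ys.min(); print("top row",top,"cols at top",xs[ys==top].min(),xs[ys==top].max(),"span",xs.min(),xs.max())
    p=ray(KW,[((xs.min()+xs.max())/2,top)],.042); print("far rim point in tool",(t.T@(p[0]-v[:3])).round(4))
print("rim expected tool x = 0.0017+0.065+0.019(+wall) =0.0857, y +-0.040")
```

```text
top row 104 cols at top 244 248 span 229 264
far rim point in tool [ 0.0867 -0.0396  0.099 ]
top row 104 cols at top 374 374 span 357 404
far rim point in tool [0.0868 0.044  0.099 ]
rim expected tool x = 0.0017+0.065+0.019(+wall) =0.0857, y +-0.040
```

Emit:
{"name": "apply_moves", "arguments": {"increments": [[0,0,-1,0,255],[0,0,-2,0,255],[0,0,-3,0,255],[0,0,-3.6,0,255],[0,0,-4.1,0,255],[0,0,-4.6,0,255],[0,0,-5,0,255],[0,0,-5.4,0,255],[0,0,-5.7,0,255],[0,0,-5.9,0,255],[0,0,-6,0,255],[0,0,-6,0,255]]}}

```text
time: 7.68
ee_pos: [0.601, -0.2637, 0.0806]
eef_rot: [1.727, 2.624, -0.0]
contact_force: [0.6, -0.1, -3.9]
opening: 0.152
gripper_force: 30.0
```

Emit:
{"name": "apply_moves", "arguments": {"increments": [[0,0,-0.1,0,255],[0,0,-0.15,0,255],[0,0,-0.2,0,255],[0,0,-0.2,0,255],[0,0,-0.2,0,255]]}}

```text
time: 8.3
ee_pos: [0.601, -0.2637, 0.0786]
eef_rot: [1.727, 2.625, 0.0]
contact_force: [-0.0, 0.1, -5.0]
opening: 0.147
gripper_force: 30.0
```

Emit:
{"name": "apply_moves", "arguments": {"increments": [[0,0,-0.05,0,255],[0,0,-0.1,0,255],[0,0,-0.1,0,255],[0,0,-0.1,0,255]]}}

```text
time: 8.8
ee_pos: [0.601, -0.2638, 0.0786]
eef_rot: [1.726, 2.625, -0.0]
contact_force: [-4.9, 2.1, 5.5]
opening: 0.151
gripper_force: 30.0
```

Contact came at TCP z = 0.0786, against 0.0785 expected, so the tray is seated. Now I'll release and retreat.

Emit:
{"name": "apply_moves", "arguments": {"increments": [[0,0,0.1,0,255],[0,0,0.1,0,80],[0,0,0.1,0,80],[0,0,0.1,0,80],[0,0,0.1,0,80],[0,0,0.1,0,80],[0,0,1,0,80],[0,0,3,0,80],[0,0,7,0,80],[0,0,12,0,80],[0,0,16,0,80],[0,0,17,0,80]]}}

```text
time: 10.3
ee_pos: [0.6026, -0.2647, 0.253]
eef_rot: [1.722, 2.618, -0.0]
contact_force: [0.2, -0.3, 0.0]
opening: 0.688
gripper_force: 0.0
```

Emit:
{"name": "apply_moves", "arguments": {"increments": [[0,1,0,0,80],[0,4,0,0,80],[0,8,0,0,80],[0,12,0,0,80],[0,15,0,0,80],[0,16,0,0,80],[0,16,0,0,80]]}}

```text
time: 11.18
ee_pos: [0.6004, -0.1033, 0.2462]
eef_rot: [-1.724, -2.624, 0.001]
contact_force: [-0.7, -0.2, -0.1]
opening: 0.688
gripper_force: 0.0
```

Run:
```python
from h import *
s=read_state(); b=read_camera("scene")[...,::-1]; t=read_camera("top")[...,::-1]; cv2.imwrite("pics/t4.png",t)
print(s['time'],s['contact_force'],s['opening'])
f=lambda i,x,y:cv2.resize(i[y:y+200,x:x+200],(400,400),interpolation=cv2.INTER_CUBIC)
cv2.imwrite("pics/c4.png",np.hstack([f(b,300,260),f(t,300,140)]))
```

```text
11.175 [-0.66292334 -0.23567908 -0.14059746] 0.6882941219205938
```

View pics/c4.png

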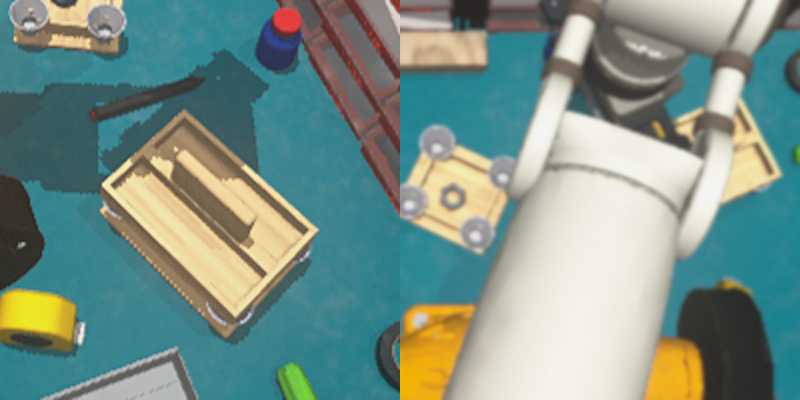

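The scene crop shows the tray sitting on all four sockets, with base_short untouched. A last numeric check of the rim level, then I'll hand in.

Run:
```python
from h import *
KW=cam("scene"); px=np.array([(102,187),(183,110),(318,232),(233,318)])/2+[300,260]
th=.4076; A=np.array([[np.cos(th),-np.sin(th)],[np.sin(th),np.cos(th)]]); e=[]
for (x,y),p in zip([(-.056,.081),(.056,.081),(.056,-.081),(-.056,-.081)],px):
    q=proj(KW,np.r_[A@[x,y]+[.6005,-.262],.070]); e.append(q-p)
e=np.array(e); print(e.round(1))
if np.abs(e-e.mean(0)).max()<2.5 and np.abs(e.mean(0)).max()<3: print(hand_in())
```

```text
[[-0.4 -1.9]
 [ 0.9 -1.3]
 [ 0.6 -1.6]
 [ 1.4 -0.7]]
the job is handed in; nothing more can be done
None
```

The loose tray is stacked on base_long with its pins seated and the tray level. Both lower trays are where they stood, the gripper is clear, and I handed the job in at about 11.2 s of the 38 s.

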